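# Clip the glaze sample panel into the rack

### The arm

A 6-joint arm with a two-finger parallel gripper is mounted at the origin on the work surface. World frame = base frame: x ahead of the robot, y to its left, z up, the work surface at z = 0. Lengths are in mm, angles in rad, forces in N, time in s.
With the tool pointing down it reaches from about 400 to 925 mm from the base axis. Payload 12.5 kg.
Tool frame: the origin (TCP) lies at the centre of the arm's flange, where the gripper is bolted on; the fingertips stand 190 mm ahead of it and the grasp point (between the pads) lies 171 mm ahead of it; z points along the fingers, y is the line along which they close (so a half turn about z gives the same grasp; the last joint's range is limited). The gripper opens to 95 mm and grips with 3 to 60 N. Pads are 20 mm wide; open, the fingers measure 119 mm over their backs; the gripper's body (75 mm by 180 mm) begins 59 mm behind the grasp point.
Start: joints at [-1.386, 0.491, 1.559, -0, 1.092, -0.106], TCP at [179.219, -598.753, 404.761] pointing down, gripper open.
Joint ranges: [-3.1, 3.1], [-0.84, 2.19], [0.05, 2.79], [-1.13, 4.28], [0.06, 2.93], [-2.69, 2.69]. Speed limits (rad/s): [2.22, 2.22, 2.79, 3.14, 3.14, 3.14].

### API

Orientations are given as [roll, pitch, yaw] about the fixed x, y, z axes, in that order (R = Rz(yaw) Ry(pitch) Rx(roll)).
In Python, from cell import env, read_camera, search_frame, cut_out gives the robot as it stands. The module is installed in compiled form; this text tells all that it offers.
- The arm moves only by the tool move_arm, never from a script. Its argument "commands" is a list of rows, each a list of 3 entries, a list of its own where there are three numbers: the shift along the world's x, y, z normalised to -1 to 1, where 1 is 0.03 m, then the turn about the world's z normalised to -1 to 1, where 1 is 0.08 rad, then the opening, from -1 (shut) to 1 (fully open), so that 0 is half open. A call has 1 to 20 rows; each row shifts and turns the commanded pose from where the row before left it; what a row does not reach is not made up. A row lasts 1/12 s, in which the tool goes at most 41.7 mm and 7.16 degrees, less where a joint would pass 70% of its speed; a pose out of reach is approached as far as the arm can. A call with a number of a shift or a turn outside -1 to 1 is refused whole. A call with a gripper value outside its range is refused whole. The fingers move at their own pace and stop on an object; the grip force is fixed at half the most. Time passes only in rows, so rows that do not move let the fingers close. It gives the time, the measured TCP pose, the force, the opening and the grip force at its end, in the units of the state.
- env.state(): the state, without advancing time (a new reading comes with each control period).
- read_camera(name): name is "scene" or "side" or "wrist"; returns a dict with "image" (420x560x3 uint8, red, green, blue), "fx", "fy", "cx", "cy" (pixels), "rvec" (rotation vector, rad) and "tvec" (3), from world to camera coordinates, as OpenCV has them. Camera axes: x right, y down, z forward; pixel columns grow to the right and rows downward; lengths in mm; the calibration is good to about 2 mm. A picture is of the moment at which its call begins. There is no depth.
- env.job_done(): hands the job in; it is judged then, once.
Trained networks look in a picture, given as the dict that the camera call returned (one of the last four; its "shot" number tells which), for a name from the list of things; names that differ only in an ending like _2 or _b are one class to them, and where a whole thing is asked for, a point or a joint stands for the part that bears it (a point fixed in the world has none). Each returns a list of dicts, best first, with "confidence" (0 to 1); they miss things now and then, are a little off and sometimes report something else, mostly with a low value. They report only what shows in the picture. A call takes as long as a camera call. They do not tell look-alikes from the thing itself.
- search_frame(thing, picture): "at" ([column, row] in pixels, amid what is visible of it).
- cut_out(thing, picture): "region" (420x560 bool, what is visible of it) and "at" ([column, row] in pixels, amid what is visible of it).
The state is a dict: "t": time; "joints": joint angles; "qvel": joint speeds; "tau": joint torques, N m; "eef_pos": TCP position; "tcp_rot": TCP orientation; "ft_force": force on the tool from outside, world axes, zero at the start; "moment": the same for the moment, N m; "opening": opening from 0.0 (shut) to 1.0 (fully open); "grip_force": force on a finger pad.
Only numpy, scipy, OpenCV 4.12 (cv2) and the standard library are available. Lean on these libraries where they do the work, as an engineer would, in place of code of your own. Each camera call takes 0.05 s, during which the arm holds its last target. There are 200 camera calls.

### The job

Put the blue glaze sample panel away in the rack: lift the red latch lever past its centre so that the hook lets the hold-down frame spring open, then take the blue panel from the wooden stand and press it down, without dropping it, into the one empty slot (yellow floor) until the spring clips snap and it stands fully home and upright. Leave the frame open and do not disturb the other two panels, the bowl, the vase or the bottle.

Things in the scene. Friction and masses are not known exactly. Their poses are not given: they have to be found in the camera images.
- rack: Grey fixed rack, base 210 (x) x 215 (y) x 12 mm; origin: centre of underside, on the table. Its -x side, with the latch, faces the robot roughly. Three slots along its x, at its y = -60, 0, +60 mm; each has an end channel 61 to 85 mm either side of the middle, 15.4 mm wide, straight to 58 mm, flared to 75 mm above the slot floor (end walls to 82 mm); the middle is open.
- free_slot: The empty slot, yellow strip on its floor, any of the three. Origin: middle of the slot floor, 12 mm above the table; x along the slot, z up. A panel is home when its origin coincides with this. At each end a sprung orange roller, 40 mm above the floor, reaches 5 mm into the path of the panel's end.
- lever (a joint): Latch lever angle, rad: 0 = closed, level, pointing along the rack's -x; grows as the free end is lifted, up and over towards the rack. Centre at 0.7; beyond that it springs by itself to its stop at 1.4. Needs up to 6 N at the tip. The hook lets go at about 0.9.
- lever_tip (a point): Where to hold the lever: in its red grip (16 mm wide along y, 12 mm thick, reaching from 27 to 77 mm from the hinge), 60 mm from the hinge. Space below and beside it is free. Its y is the hinge axis (the rack's y); its -x points to the lever's free end.
- lever_hinge (a point): Hinge axis of the lever, fixed, 105 mm above the table, 110 mm from the rack's middle towards -x; axes as the rack's. The lever tip moves on a 60 mm circle about its y axis.
- bail (a joint): Angle of the hold-down frame, rad: 0 = closed over the slots, held by the hook; when the hook is off a spring swings it up and away to the far (+x) side to 1.85, where it stays.
- bail_bar (a point): Middle of the near steel bar (8 mm thick) of the hold-down frame, a 194 x 194 mm wire frame at 146 mm height when closed, with a blue cross bar above the slots, hinged along the rack's y at 97 mm to the far side of the middle.
- stand: Wooden stand, fixed, 190 (x) x 80 (y) mm, with a floor 14 mm above the table and end guides up to 54 mm; holds the blue panel upright, its length along the stand's x. Origin: centre of the underside.
- panel_blue: Plywood panel, 150 long (x), 12 thick (y), 120 mm tall (z), 0.25 kg; blue tiles on both faces 53 to 89 mm up, above them bare for gripping. Origin: centre of underside. Either way round fits. Lower corners bevelled; end notches 40 mm up take the clip rollers. Stands with 5 mm play. Pressing past the clips takes 10 to 20 N from 40 mm above home down; its weight does not do it.
- panel_brown: Equal panel with brown tiles, already clipped in the rack. Origin: centre of the underside.
- panel_green: Equal panel with green tiles, already clipped in the rack. Origin: centre of the underside.
- clay_bowl: Bystander: clay bowl, 120 mm wide, 55 mm high. Origin: centre of the underside.
- bud_vase: Bystander: terracotta vase, 84 mm wide, 85 mm high. Origin: centre of the underside.
- spray_bottle: Bystander: yellow bottle, 70 mm wide, 170 mm high. Origin: centre of the underside.
Things that resemble listed ones, but are neither listed nor needed, are in the scene too. What is shaped like the panel_blue but orange or turquoise is not meant.

How it is judged:
By the outcome, as a careful person would: the job done as asked, in the order asked, and still so for the second after the job is handed in, with the robot touching nothing.
It also fails if it takes over 64 s, if anything falls off the work surface, if the arm or the gripper's body presses on something with over 40 N, if the wrist force passes 120 N, or if a joint passes its speed limit or range.

## Working session

There is one attempt and no reset: what is moved stays moved. The work goes in short steps, Python scripts to look and compute and a tool call to move; the robot and the scene stay as the last step left them, time stands still between calls to the robot, and variables do not carry over. Pictures are saved under pics/ and viewed, at most 10 in all, crops included, and the job is handed in when it is done.

Besides the shell and the picture viewer there is one more tool, called after "Request:" as a command line: name --argument value ..., lists and objects as JSON in quotes. move_arm: Moves the arm, as the interface text tells. Its arguments: {"type":"object","properties":{"commands":{"type":"array","items":{"type":"array"}}},"required":["commands"]}

```bash
mkdir -p pics; ls; python3 - <<'E'
from cell import env, read_camera, search_frame, cut_out
import cv2,numpy as np
s=env.state();print(s)
ims=[]
P={}
for c in ["scene","side"]:
    p=read_camera(c);P[c]=p
    ims.append(p["image"])
    print(c,p["fx"],p["cx"],p["rvec"],p["tvec"])
    for n in ["rack","free_slot","lever","lever_tip","bail_bar","stand","panel_blue","panel_brown","panel_green","clay_bowl","bud_vase","spray_bottle"]:
        print(n,[(np.round(d["at"]).astype(int).tolist(),round(d["confidence"],2)) for d in search_frame(n,p)][:3])
for c,i in zip("ab",ims): cv2.imwrite(f"pics/{c}.png",cv2.resize(i[:,:,::-1],(800,600),interpolation=cv2.INTER_CUBIC))
E
```

```text
pics
{'t': 0.0, 'joints': array([-1.38560231e+00,  4.91607560e-01,  1.55944939e+00,  7.44965510e-06,
        1.09170684e+00, -1.05622287e-01]), 'qvel': array([-8.56669132e-05, -2.71038982e-05,  1.39056020e-04, -2.12839631e-03,
        7.15134210e-04, -5.33976837e-04]), 'tau': array([ 3.79756355e-03, -6.12637353e+01, -2.58179176e+01,  6.94838399e-02,
        4.82169958e-02, -9.80644472e-05]), 'eef_pos': array([ 179.21354471, -598.73034258,  404.13182095]), 'tcp_rot': array([-3.14042874e+00, -1.30038072e-04,  2.90812789e-01]), 'ft_force': array([ 0.96442263, -0.72088594, -0.02682661]), 'moment': array([-0.01386365, -0.00664809, -0.01238131]), 'grip_force': 0.0, 'opening': 1.0016566270931682}
scene 399.44135964034786 280.90199137270855 [ 0.99409744  2.4717255  -1.02823956] [ 389.98322206 -205.8417076  1592.38871869]
rack [([277, 244], 0.77), ([288, 219], 0.24)]
free_slot [([275, 248], 0.53), ([277, 254], 0.47), ([258, 228], 0.31)]
lever [([300, 198], 0.49)]
lever_tip [([299, 200], 0.7)]
bail_bar [([264, 212], 0.72)]
stand [([244, 176], 0.89)]
panel_blue [([294, 176], 0.67), ([245, 162], 0.59), ([214, 146], 0.58)]
panel_brown [([258, 228], 0.6)]
panel_green [([257, 227], 0.65), ([295, 241], 0.64)]
clay_bowl [([188, 193], 0.76), ([294, 243], 0.21)]
bud_vase [([276, 254], 0.59), ([216, 230], 0.55)]
spray_bottle [([389, 301], 0.77)]
side 495.8728890495709 287.2551678854819 [ 0.61214999 -2.64412575  1.17493404] [ 534.38648227  241.69369612 1306.76846723]
rack [([271, 241], 0.93)]
free_slot []
lever [([316, 230], 0.76)]
lever_tip [([311, 230], 0.6)]
bail_bar [([262, 223], 0.9), ([314, 229], 0.31)]
stand [([344, 197], 0.57)]
panel_blue [([353, 181], 0.65), ([359, 223], 0.63), ([366, 156], 0.57)]
panel_brown [([265, 212], 0.87), ([347, 200], 0.34), ([256, 248], 0.21)]
panel_green [([256, 247], 0.9)]
clay_bowl [([292, 165], 0.79), ([355, 182], 0.73)]
bud_vase [([257, 194], 0.87)]
spray_bottle [([209, 336], 0.57)]
```

View pics/a.png

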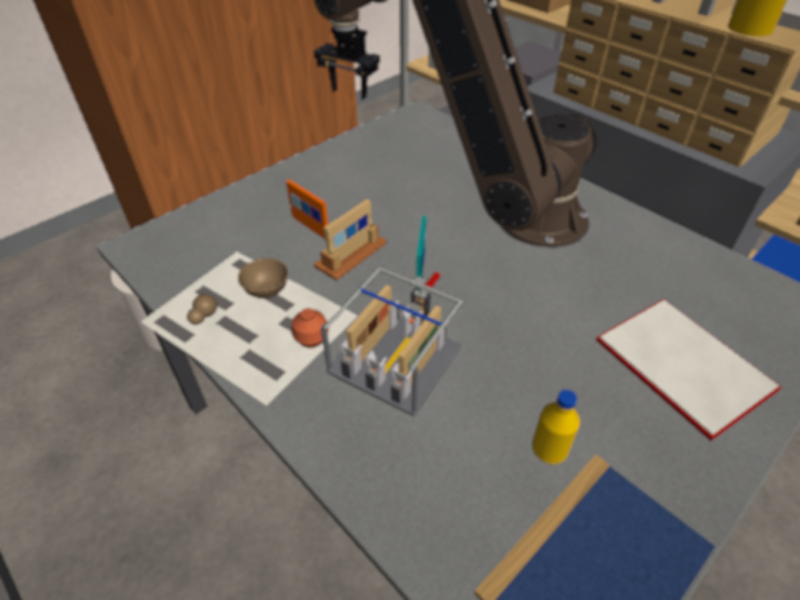

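View pics/b.png

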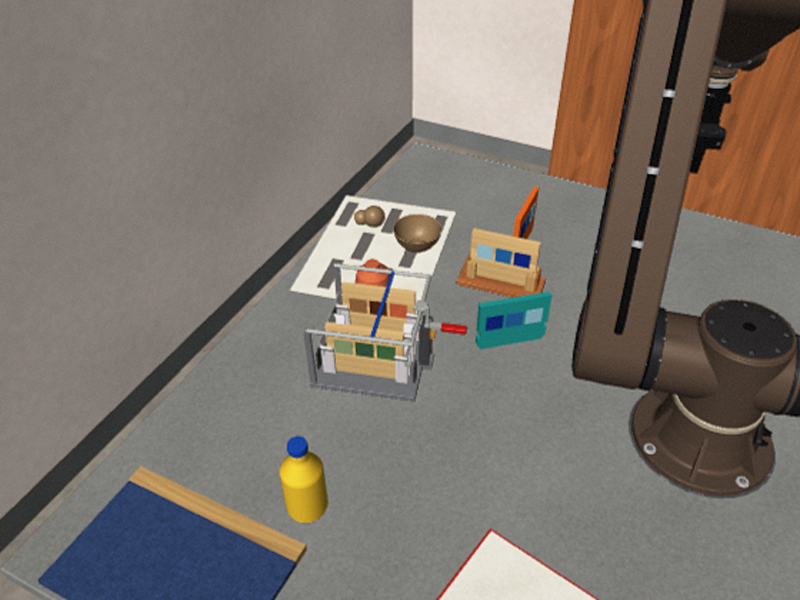

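The pictures show the rack around (275,245) in the scene frame, with a yellow strip in the middle slot between brown and green. There are three panels with blue tiles:
- orange frame at scene (214,146)
- bare plywood on the wooden stand at scene (245,165)
- turquoise at scene (294,176)

The plywood one on the stand fits the description. I'll triangulate positions and crop it to confirm.

```bash
cat > h.py <<'E'
from cell import env, read_camera, search_frame, cut_out
import cv2,numpy as np
from scipy.optimize import least_squares
def proj(p,X):
    K=np.array([[p["fx"],0,p["cx"]],[0,p["fy"],p["cy"]],[0,0,1.]])
    return cv2.projectPoints(np.float64(X).reshape(-1,1,3),np.float64(p["rvec"]),np.float64(p["tvec"]),K,None)[0].reshape(-1,2)
def tri(p,a,q,b):
    return least_squares(lambda X:np.r_[proj(p,X)[0]-a,proj(q,X)[0]-b],[500,-200,80.]).x
def onplane(p,a,z):
    R=cv2.Rodrigues(np.float64(p["rvec"]))[0];c=-R.T@np.float64(p["tvec"]).ravel()
    d=R.T@[(a[0]-p["cx"])/p["fx"],(a[1]-p["cy"])/p["fy"],1];return c+d*(z-c[2])/d[2]
E
python3 - <<'E'
from h import *
p=read_camera("scene");q=read_camera("side")
pr=lambda n,a,b:print(n,np.round(tri(p,a,q,b)),flush=True)
s=.7
pr("lever_tip",[300,200],[312,230])
pr("blue",[245,162],[353,180]);pr("orange",[214,146],[366,156]);pr("turq",[294,176],[359,223])
pr("brown",[258,228],[264,212])
pr("bowl",[185,194],[292,163]);pr("vase",[216,230],[260,191]);pr("bottle",[389,301],[212,339])
# bail corners
c=[onplane(p,np.array(a)*s,146) for a in [[381,270],[461,301],[325,325],[413,352]]]
print("bail corners",np.round(c))
print("rack corners",[np.round(onplane(p,np.array(a)*s,12)) for a in [[460,347],[414,411],[328,373]]])
print("rack corners side",[np.round(onplane(q,np.array(a)*s,12)) for a in [[416,400],[309,386]]])
a=cv2.resize(p["image"][120:230,190:330,::-1],None,fx=3,fy=3,interpolation=cv2.INTER_CUBIC)
b=cv2.resize(q["image"][120:290,210:400,::-1],None,fx=2,fy=2,interpolation=cv2.INTER_CUBIC)
cv=np.zeros((max(len(a),len(b)),a.shape[1]+b.shape[1],3),np.uint8);cv[:len(a),:a.shape[1]]=a;cv[:len(b),a.shape[1]:]=b
cv2.imwrite("pics/c.png",cv);print(cv.shape)
E
```

```text
lever_tip [497.  43.  98.]
blue [ 482. -246.   75.]
orange [ 495. -414.   59.]
turq [400. -79.  62.]
brown [660.  24.  82.]
bowl [ 716. -287.   40.]
vase [738. -89.  46.]
bottle [572. 443.  61.]
bail corners [[571. -30. 146.]
 [517. 151. 146.]
 [757.  11. 146.]
 [680. 178. 146.]]
rack corners [array([519., 163.,  12.]), array([706., 210.,  12.]), array([771.,  18.,  12.])]
rack corners side [array([502., 166.,  12.]), array([704., 225.,  12.])]
(340, 800, 3)
```

View pics/c.png

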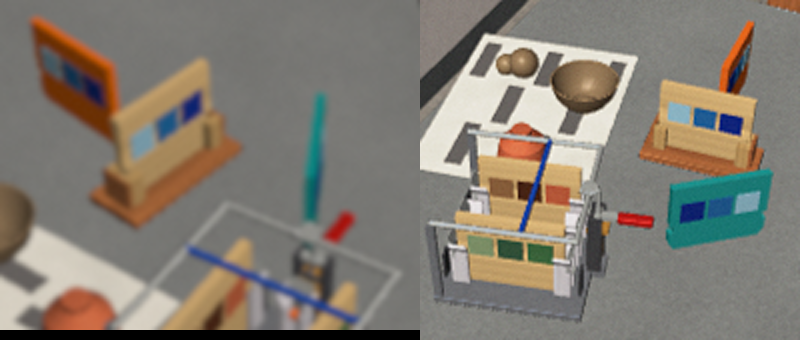

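The crop confirms it: plywood with blue tiles on the wooden stand, at scene (245,165). Orange and turquoise are the decoys. I'll move over it for a wrist view.

Request:
move_arm --commands '[[[0.5,0.6,0.4],0,1],[[0.6,0.7,0.4],0,1],[[0.6,0.7,0.4],0,1],[[0.6,0.7,0.4],0,1],[[0.6,0.7,0.4],0,1],[[0.6,0.7,0],0,1],[[0.6,0.7,0],0,1],[[0.6,0.7,0],0,1],[[0.6,0.7,0],0,1],[[0.6,0.7,0],0,1],[[0.6,0.7,0],0,1],[[0.6,0.7,0],0,1],[[0.6,0.7,0],0,1],[[0.6,0.7,0],0,1],[[0.6,0.7,0],0,1],[[0.6,0.7,0],0,1],[[0,0,0],0,1],[[0,0,0],0,1]]'

```text
t: 2.9
eef_pos: [464.8, -264.9, 464.7]
tcp_rot: [3.141, 0.0, 0.293]
ft_force: [-0.1, 0.0, 0.1]
opening: 0.999
grip_force: 0.0
```

```bash
cat > look.py <<'E'
from h import *
import sys
s=env.state();print(s["t"],s["eef_pos"],s["tcp_rot"])
p=read_camera("wrist")
R=cv2.Rodrigues(np.float64(p["rvec"]))[0];print("campos",-R.T@np.float64(p["tvec"]).ravel(),"fwd",R[2],p["fx"])
for n in sys.argv[2].split(","):
    print(n,[(np.round(d["at"]).astype(int).tolist(),round(d["confidence"],2)) for d in search_frame(n,p)][:3])
import pickle;pickle.dump(p,open(f"{sys.argv[1]}.pkl","wb"))
cv2.imwrite(f"pics/{sys.argv[1]}.png",p["image"][:,:,::-1])
E
python3 look.py w1 panel_blue,stand,lever_tip
```

```text
2.9 [ 464.76414287 -264.86101293  464.735655  ] [3.14149378e+00 1.02456177e-04 2.93210896e-01]
campos [ 537.86345232 -243.05294967  444.58555379] fwd [-0.25886693 -0.07963912 -0.96262429] 370.43973068564975
panel_blue [([94, 181], 0.91), ([434, 205], 0.83), ([275, 165], 0.8)]
stand [([288, 146], 0.66)]
lever_tip []
```

View pics/w1.png

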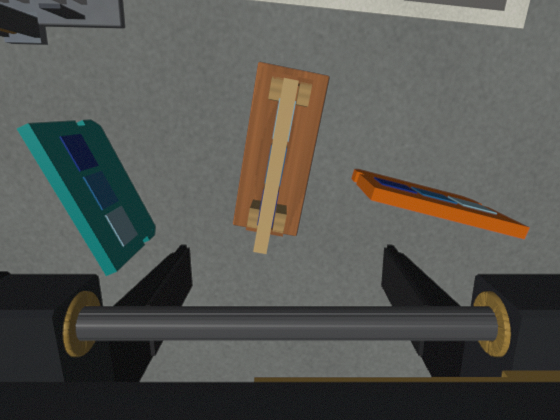

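The wrist view shows the panel's top edge from (291,79) to (261,253), on the stand base (258,62)–(297,236). Next I'll move over the rack, staying short of it, since the camera sits 76 mm ahead of the tool and tilts back.

```bash
python3 - <<'E'
from h import *
import pickle
p=pickle.load(open("w1.pkl","rb"))
a=onplane(p,[291,79.5],134);b=onplane(p,[261.5,253],134)
print("blue",a,b,(a+b)/2,np.linalg.norm(a-b),np.arctan2(*(a-b)[[1,0]]))
for z in (14,):
    c=np.array([onplane(p,x,z) for x in [[258,62],[329,76],[297,236],[234,224]]]);print(c,c.mean(0))
    print(np.linalg.norm(c[0]-c[3]),np.linalg.norm(c[0]-c[1]),np.arctan2(*(c[0]-c[3])[[1,0]]),np.arctan2(*(c[1]-c[2])[[1,0]]))
E
```

```text
blue [ 559.44282419 -240.89575669  134.        ] [ 410.9255577  -258.48205079  134.        ] [ 485.18419095 -249.68890374  134.        ] 149.55486011885895 0.11786362422791294
[[ 574.58243166 -200.58149453   14.        ]
 [ 583.25317216 -278.84144063   14.        ]
 [ 396.05202246 -300.1804479    14.        ]
 [ 388.71904678 -222.07518438   14.        ]] [ 485.65166827 -250.41964186   14.        ]
187.10204847179554 78.73881446934183 0.11513100594283517 0.11349982262280042
```

Request:
move_arm --commands '[[[0.2,0.7,0.3],0,1],[[0.2,0.9,0.3],0,1],[[0.2,0.9,0.3],0,1],[[0.2,0.9,0],0,1],[[0.2,0.9,0],0,1],[[0.2,0.9,0],0,1],[[0.2,0.9,0],0,1],[[0.2,0.9,0],0,1],[[0.2,0.9,0],0,1],[[0.2,0.9,0],0,1],[[0.2,0.9,0],0,1],[[0.2,0.7,0],0,1],[[0,0,0],0,1],[[0,0,0],0,1]]'

```text
t: 4.27
eef_pos: [536.2, 46.1, 491.6]
tcp_rot: [3.141, 0.0, 0.292]
ft_force: [-0.4, 0.7, 0.7]
opening: 1.003
grip_force: 0.0
```

```bash
python3 look.py w2 lever_tip,bail_bar,free_slot,panel_brown,panel_green,rack
```

```text
4.2667 [536.24951206  46.1460253  491.61478659] [3.14142007e+00 3.65653288e-04 2.91587892e-01]
campos [609.39615396  67.83311538 471.42380133] fwd [-0.25921699 -0.07931127 -0.96255715] 370.43973068564975
lever_tip [([278, 230], 0.59)]
bail_bar [([282, 100], 0.84)]
free_slot [([284, 68], 0.59)]
panel_brown [([345, 71], 0.7)]
panel_green [([481, 231], 0.75), ([221, 65], 0.63)]
rack [([281, 97], 0.79)]
```

View pics/w2.png

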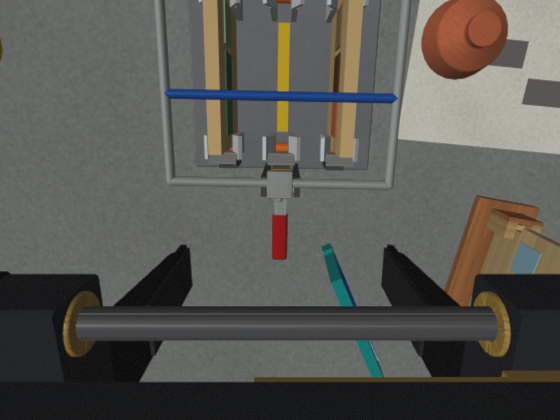

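The wrist view shows the red grip from (280,214) to (279,259), the yellow strip on column ~283 between green and brown, and the turquoise panel's end at (327,247).

```bash
python3 - <<'E'
from h import *
import pickle
p=pickle.load(open("w2.pkl","rb"))
f=lambda n,x,z:(lambda P:(print(n,np.round(P,1)),P)[1])(onplane(p,x,z))
a=f("bailR",[169,182],148);b=f("bailL",[392,186],148);print(np.linalg.norm(a-b),"yaw",np.arctan2(*(a-b)[[1,0]])-np.pi/2)
# full fit: rack x,y,yaw
pts=[([-98,97,148],[169,182]),([-98,-97,148],[392,186]),([-110-77,0,111],[279,258.5]),([-110-27,0,111],[280,213.5]),([-55,0,12],[283.5,131]),([50,0,12],[284,22]),([-75,60,132],[216,158]),([-75,-60,132],[347,160])]
def res(v,full=False):
    c,s=np.cos(v[2]),np.sin(v[2])
    X=np.array([[v[0]+c*q[0]-s*q[1],v[1]+s*q[0]+c*q[1],q[2]] for q,_ in pts])
    d=proj(p,X)-np.array([u for _,u in pts]);return d if full else d.ravel()
r=least_squares(res,[660,90,.28],loss="soft_l1");print(r.x);print(res(r.x,True).round(1))
v=r.x;c,s=np.cos(v[2]),np.sin(v[2])
print("lever tip",v[0]-170*c,v[1]-170*s)
for q in ([327,247],[380,378]):
    T=onplane(p,q,118)[:2]-v[:2];print("turq in rack frame",c*T[0]+s*T[1],-s*T[0]+c*T[1])
R=cv2.Rodrigues(np.float64(p["rvec"]))[0]
E
```

```text
bailR [518.6 148.7 148. ]
bailL [572.  -42.1 148. ]
198.11472516749978 yaw 0.27257490845703325
[6.39591455e+02 7.95456169e+01 2.70111446e-01]
[[ 2.2 -0.1]
 [-2.5  0.4]
 [ 0.6  1.9]
 [ 0.4  1.2]
 [-0.8 -4.2]
 [ 0.4  9.9]
 [-0.5 -3.5]
 [-0.1 -2.7]]
lever tip 475.7554573469962 34.18301352329007
turq in rack frame -168.26852368109667 -48.06998213535075
turq in rack frame -325.6730446760916 -116.29682562698466
```

Request:
move_arm --commands '[[[-0.65,-0.13,-0.3],-0.27,-0.22],[[-0.65,-0.13,-0.5],0,-0.22],[[-0.66,-0.12,-0.7],0,-0.22],[[0,0,-0.9],0,-0.22],[[0,0,-0.9],0,-0.22],[[0,0,-0.9],0,-0.22],[[0,0,-0.7],0,-0.22],[[0,0,-0.5],0,-0.22],[[0,0,0],0,-0.22],[[0,0,0],0,-0.22]]'

```text
t: 5.45
eef_pos: [477.6, 34.6, 329.7]
tcp_rot: [-3.141, 0.001, 0.269]
ft_force: [-0.0, -0.2, 0.0]
opening: 0.404
grip_force: 0.0
```

```bash
python3 look.py w3 lever_tip,lever,panel_blue
```

```text
5.45 [477.58879583  34.56381983 329.71084035] [-3.14131561e+00  1.07627372e-03  2.68740571e-01]
campos [551.17398201  54.59774327 309.45220393] fwd [-0.26175633 -0.07315313 -0.96235765] 370.43973068564975
lever_tip [([252, 113], 0.64), ([284, 217], 0.57)]
lever [([283, 215], 0.6)]
panel_blue [([362, 257], 0.55)]
```

View pics/w3.png

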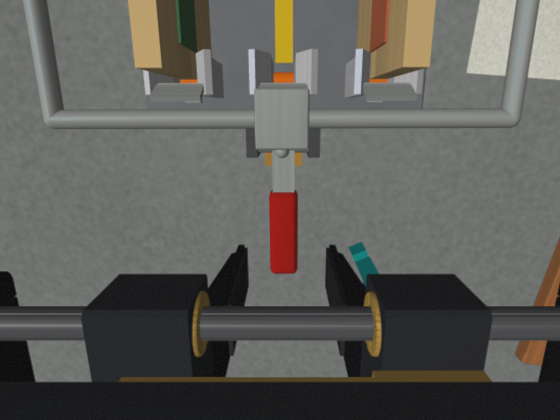

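The lever grip lies centred between the fingers at (283,192)–(284,273), and the turquoise end at (355,247) is outside the right finger. I'll refine the numbers.

```bash
cat > fit.py <<'E'
from h import *
import pickle
def fit(p,pts):
    def res(v):
        c,s=np.cos(v[2]),np.sin(v[2])
        X=np.array([[v[0]+c*q[0]-s*q[1],v[1]+s*q[0]+c*q[1],q[2]] for q,_ in pts])
        return (proj(p,X)-np.array([u for _,u in pts])).ravel()
    r=least_squares(res,[640,80,.27],loss="soft_l1");return r.x,res(r.x).reshape(-1,2).round(1)
E
python3 - <<'E'
from fit import *
p=pickle.load(open("w3.pkl","rb"))
v,r=fit(p,[([-97,97,146],[51,118]),([-97,-97,146],[515,117]),([-187,0,111],[284,272]),([-137,0,111],[283.5,193]),([-60,0,12],[284.5,63])]);print(v,r)
c,s=np.cos(v[2]),np.sin(v[2]);print("tip",v[0]-170*c,v[1]-170*s)
P=onplane(p,[355,250],118)[:2]-v[:2];print(c*P[0]+s*P[1],-s*P[0]+c*P[1])
e=onplane(p,[284,272],109);print("end",e, "grip start",onplane(p,[283.5,193],109))
E
```

```text
[6.40128459e+02 8.05519857e+01 2.70023778e-01] [[ 5.1  0. ]
 [-5.4  0.2]
 [ 0.   2.7]
 [ 0.2 -1.9]
 [-0.4 -1.3]]
tip 476.2884850931912 35.203745716488555
-168.8481720459408 -39.35867873481127
end [460.64747837  30.90879683 109.        ] grip start [506.594008    43.74322134 109.        ]
```

Request:
move_arm --commands '[[[0.1,0.06,0],0,-0.36],[[0,0,0],0,-0.36],[[0,0,0],0,-0.36],[[0,0,-0.5],0,-0.36],[[0,0,-0.6],0,-0.36],[[0,0,-0.5],0,-0.36],[[0,0,-0.19],0,-0.36],[[0,0,0],0,-0.36],[[0,0,0],0,-1],[[0,0,0],0,-1],[[0,0,0],0,-1],[[0,0,0],0,-1],[[0,0,0],0,-1]]'

```text
t: 6.73
eef_pos: [480.4, 37.0, 276.8]
tcp_rot: [-3.141, -0.001, 0.269]
ft_force: [-1.0, 5.7, 1.9]
opening: 0.164
grip_force: 30.0
```

Request:
move_arm --commands '[[[0.011,0.003,0.205],0,-1],[[0.032,0.009,0.2],0,-1],[[0.054,0.015,0.2],0,-1],[[0.074,0.02,0.19],0,-1],[[0.093,0.026,0.18],0,-1],[[0.112,0.031,0.17],0,-1],[[0.129,0.036,0.155],0,-1],[[0.145,0.04,0.14],0,-1],[[0.157,0.044,0.12],0,-1],[[0.17,0.047,0.1],0,-1],[[0,0,0],0,-1],[[0,0,0],0,-1],[[0,0,0],0,-1]]'

```text
t: 7.82
eef_pos: [508.9, 44.9, 327.0]
tcp_rot: [-3.141, 0.002, 0.269]
ft_force: [-10.9, 1.9, 6.4]
opening: 0.16
grip_force: 30.0
```

```bash
python3 - <<'E'
from h import *
p=read_camera("side");q=read_camera("wrist")
cv2.imwrite("pics/d.png",np.hstack([cv2.resize(p["image"][130:300,190:360,::-1],(400,400)),cv2.resize(q["image"][:,:,::-1],(400,400))]))
E
```

```text
(no output)
```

View pics/d.png

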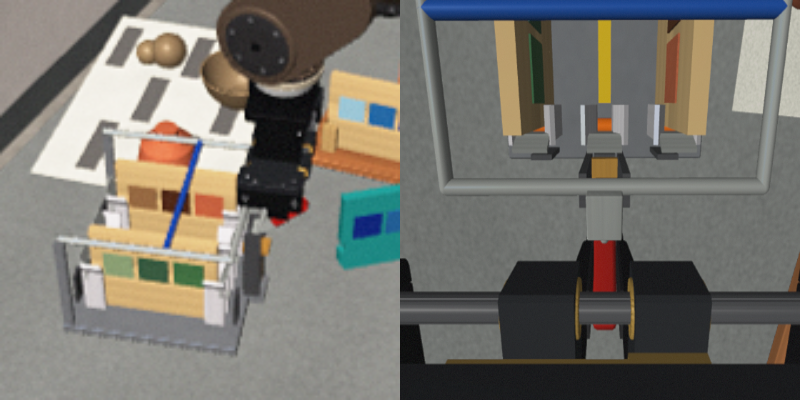

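```bash
python3 - <<'E'
from h import *
q=read_camera("wrist")
im=q["image"].astype(int);m=(im[...,0]>130)&(im[...,1]<60)&(im[...,2]<60)
m[:, :240]=0;m[:,330:]=0
r,c=np.nonzero(m);print("red rows",r.min(),r.max(),"cols",c.min(),c.max())
k,s=np.cos(.27),np.sin(.27)
for th in (0,.3,.5,.7,.9,1.1,1.4):
    o=[]
    for L in (27,77):
        for t in (6,-6):
            x=-110-L*np.cos(th)-t*np.sin(th)*-1;x=-110-L*np.cos(th)+t*np.sin(th);z=105+L*np.sin(th)+t*np.cos(th)
            o.append(proj(q,[640.1+k*x,80.5+s*x,z])[0].round())
    print(th,np.array(o).tolist())
E
```

```text
red rows 253 343 cols 271 297
0 [[287.0, 249.0], [287.0, 241.0], [287.0, 326.0], [287.0, 316.0]]
0.3 [[287.0, 249.0], [287.0, 247.0], [287.0, 342.0], [287.0, 335.0]]
0.5 [[287.0, 246.0], [287.0, 249.0], [287.0, 346.0], [287.0, 343.0]]
0.7 [[287.0, 242.0], [287.0, 249.0], [287.0, 344.0], [287.0, 346.0]]
0.9 [[287.0, 235.0], [287.0, 247.0], [287.0, 335.0], [287.0, 343.0]]
1.1 [[287.0, 226.0], [287.0, 243.0], [287.0, 316.0], [287.0, 331.0]]
1.4 [[287.0, 211.0], [287.0, 232.0], [287.0, 270.0], [287.0, 296.0]]
```

The lever stands near its centre with the bail still closed, and the load lies along the lever. I'll keep pushing up and over.

Request:
move_arm --commands '[[[0.08,0.022,0.14],0,-1],[[0.08,0.022,0.12],0,-1],[[0.1,0.028,0.1],0,-1],[[0.1,0.028,0.1],0,-1],[[0,0,0],0,-1]]'

```text
t: 8.38
eef_pos: [516.3, 47.0, 334.7]
tcp_rot: [-3.137, 0.024, 0.27]
ft_force: [-27.8, -10.1, -34.1]
opening: 0.155
grip_force: 46.0
```

```bash
cat > red.py <<'E'
from h import *
q=read_camera("wrist");s=env.state();print(s["eef_pos"],s["ft_force"],s["opening"])
im=q["image"].astype(int);m=(im[...,0]>130)&(im[...,1]<60)&(im[...,2]<60)
m[:, :240]=0;m[:,330:]=0
r,c=np.nonzero(m);print("red rows",r.min(),r.max(),"cols",c.min(),c.max())
k,s=np.cos(.27),np.sin(.27)
for th in (0,.3,.5,.7,.9,1.1,1.4):
    o=[]
    for L in (27,77):
        for t in (6,-6):
            x=-110-L*np.cos(th)+t*np.sin(th);z=105+L*np.sin(th)+t*np.cos(th)
            o.append(proj(q,[640.1+k*x,80.5+s*x,z])[0,1].round())
    print(th,o)
cv2.imwrite("pics/r.png",q["image"][:,:,::-1])
print("bail",[(d["at"],d["confidence"]) for d in search_frame("bail_bar",q)][:2])
E
python3 red.py
```

```text
[516.16127877  47.07177385 334.91479139] [-29.14428082  -9.36356922 -32.91326832] 0.15016896417520254
red rows 255 305 cols 272 298
0 [np.float64(248.0), np.float64(241.0), np.float64(322.0), np.float64(312.0)]
0.3 [np.float64(249.0), np.float64(247.0), np.float64(337.0), np.float64(330.0)]
0.5 [np.float64(246.0), np.float64(249.0), np.float64(342.0), np.float64(339.0)]
0.7 [np.float64(242.0), np.float64(249.0), np.float64(340.0), np.float64(342.0)]
0.9 [np.float64(236.0), np.float64(247.0), np.float64(332.0), np.float64(339.0)]
1.1 [np.float64(228.0), np.float64(243.0), np.float64(314.0), np.float64(328.0)]
1.4 [np.float64(213.0), np.float64(234.0), np.float64(272.0), np.float64(296.0)]
bail [([293.5, 36.1], 0.82)]
```

View pics/r.png

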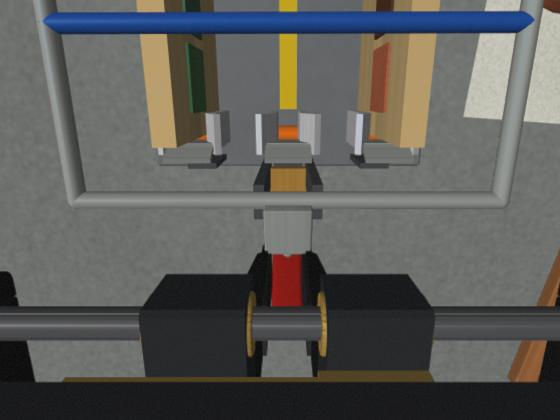

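```bash
python3 - <<'E'
from h import *
q=read_camera("wrist");k,s=np.cos(.27),np.sin(.27)
W=lambda x,y,z:proj(q,[640.1+k*x-s*y,80.5+s*x+k*y,z])[0].round(1)
for hz in (146,100):
  for b in (0,.05,.1,.2,.3,.4):
    dx,dz=-194,146-hz
    # rotation up
    x=97+dx*np.cos(b)+dz*np.sin(b);z=hz-dx*np.sin(b)+dz*np.cos(b)
    print(hz,b,W(x,97,z),W(x,-97,z),W(x+97*np.cos(b),0,z-97*np.sin(b)))
print("tip body corner x", [W(-128+37,y,223) for y in(-20,20)])
print("panel ends/hook",W(-110,0,105),W(-97,0,150),W(-55,0,12))
im=q["image"];print(im[240:262:2,287].tolist())
E
```

```text
146 0 [ 81.7 197.5] [497.6 197.6] [289.7 -43.2]
146 0.05 [ 69.9 202.6] [509.6 202.7] [289.7 -48.3]
146 0.1 [ 56.6 207.1] [523.3 207.3] [289.8 -54.5]
146 0.2 [ 23.8 214.3] [556.9 214.6] [290.  -70.6]
146 0.3 [-20.4 217.7] [602.2 218. ] [290.2 -92.8]
146 0.4 [-82.3 215. ] [665.9 215.4] [ 290.4 -122.4]
100 0 [ 81.7 197.5] [497.6 197.6] [289.7 -43.2]
100 0.05 [ 69.1 197.5] [510.5 197.6] [289.7 -55.4]
100 0.1 [ 54.9 196.3] [525.  196.5] [289.8 -69.1]
100 0.2 [ 20.2 189.3] [560.6 189.5] [ 290.  -101.7]
100 0.3 [-25.8 173.5] [607.9 173.6] [ 290.2 -142.5]
100 0.4 [-89.2 143.9] [673.1 143.8] [ 290.5 -192.7]
tip body corner x [array([366.6, 250.7]), array([214.5, 250.6])]
panel ends/hook [288.9 201.1] [289.3 199.8] [288.6 101.2]
[[125, 128, 123], [126, 129, 124], [126, 127, 123], [125, 128, 125], [125, 128, 124], [127, 128, 124], [128, 130, 125], [126, 129, 126], [120, 72, 70], [135, 28, 26], [134, 27, 24]]
```

The bail is still down, and the hook block seems to press against my closed fingers. The lever is past centre, so I'll ease back a little and open to let it spring.

Request:
move_arm --commands '[[[-0.13,-0.035,0],0,-1],[[-0.07,-0.02,0],0,-1],[[0,0,0],0,0.3],[[0,0,0],0,0.3],[[0,0,0],0,0.3],[[0,0,0],0,0.3],[[-0.2,-0.05,0.1],0,0.3],[[-0.3,-0.08,0.3],0,0.3],[[-0.3,-0.08,0.5],0,0.3],[[0,0,0.8],0,0.3],[[0,0,0.8],0,0.3],[[0,0,0],0,0.3],[[0,0,0],0,0.3]]'

```text
t: 9.62
eef_pos: [489.8, 39.7, 416.6]
tcp_rot: [3.14, -0.004, 0.269]
ft_force: [-0.1, -0.1, 0.1]
opening: 0.65
grip_force: 0.0
```

```bash
python3 red.py
```

```text
[489.80134345  39.71181407 415.44479743] [ 0.55300818  0.64536132 -0.79113509] 0.6485291811389892
red rows 180 233 cols 274 293
0 [np.float64(185.0), np.float64(182.0), np.float64(245.0), np.float64(240.0)]
0.3 [np.float64(183.0), np.float64(185.0), np.float64(249.0), np.float64(248.0)]
0.5 [np.float64(180.0), np.float64(185.0), np.float64(247.0), np.float64(249.0)]
0.7 [np.float64(176.0), np.float64(184.0), np.float64(240.0), np.float64(246.0)]
0.9 [np.float64(170.0), np.float64(181.0), np.float64(228.0), np.float64(237.0)]
1.1 [np.float64(163.0), np.float64(177.0), np.float64(210.0), np.float64(224.0)]
1.4 [np.float64(152.0), np.float64(168.0), np.float64(176.0), np.float64(195.0)]
bail [([361.5, 59.8], 0.65), ([288.6, 20.2], 0.61)]
```

View pics/r.png

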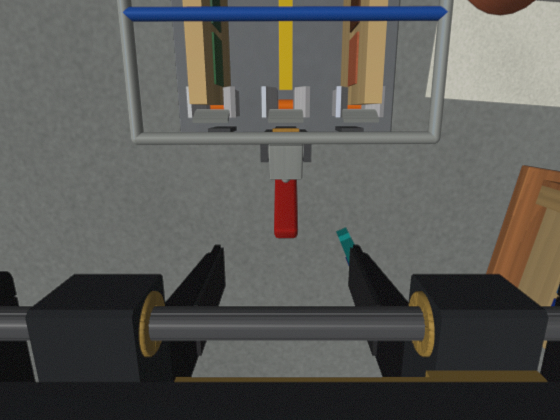

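```bash
cat > b.py <<'E'
from h import *
q=read_camera("wrist");k,s=np.cos(.27),np.sin(.27)
W=lambda x,y,z:proj(q,[640.1+k*x-s*y,80.5+s*x+k*y,z])[0].round(1).tolist()
for b in (0,.03,.06,.1):
    x=97-194*np.cos(b);z=146+194*np.sin(b)
    print(b,W(x,97,z),W(x,-97,z))
for z in (105,120,150,165): print("block width px at z",z,np.subtract(W(-110,-12,z),W(-110,12,z)).round(1),W(-110,0,z))
im=q["image"].astype(int);m=(im[...,0]>120)&(im[...,1]<70)&(im[...,2]<70);m[:,:240]=0;m[:,330:]=0
for r in range(172,244,4):
    c=np.nonzero(m[r])[0]
    if len(c):print(r,c.min(),c.max(),im[r,286].tolist())
for th in (0,.5,.7,.9,1.1,1.3):
    f=lambda L,t:(W(-110-L*np.cos(th)+t*np.sin(th),8,105+L*np.sin(th)+t*np.cos(th)),W(-110-L*np.cos(th)+t*np.sin(th),-8,105+L*np.sin(th)+t*np.cos(th)))
    print(th,"start top",f(27,6),"end top",f(77,6),"end bot",f(77,-6))
E
python3 b.py
```

```text
0 [139.2, 135.6] [433.6, 135.2]
0.03 [135.8, 136.1] [437.1, 135.7]
0.06 [132.1, 136.4] [440.8, 136.0]
0.1 [126.9, 136.3] [446.1, 135.9]
block width px at z 105 [31.  -0.1] [286.4, 148.7]
block width px at z 120 [32.7 -0.1] [286.5, 150.8]
block width px at z 150 [36.5 -0.1] [286.5, 156.0]
block width px at z 165 [38.8  0. ] [286.6, 159.0]
180 276 293 [110, 114, 111]
184 275 293 [126, 21, 13]
188 275 293 [127, 21, 22]
192 275 293 [127, 24, 18]
196 275 293 [129, 29, 27]
200 275 293 [130, 30, 28]
204 275 293 [128, 26, 20]
208 275 293 [131, 31, 27]
212 275 293 [128, 22, 23]
216 275 293 [127, 25, 22]
220 275 293 [130, 24, 21]
224 275 293 [130, 25, 22]
228 275 294 [136, 28, 26]
232 275 293 [125, 25, 19]
236 276 276 [110, 20, 17]
0 start top ([276.2, 184.5], [296.7, 184.4]) end top ([276.7, 244.7], [296.4, 244.7]) end bot ([277.1, 239.6], [296.0, 239.6])
0.5 start top ([275.7, 179.6], [297.3, 179.5]) end top ([275.4, 246.6], [297.9, 246.5]) end bot ([275.9, 248.7], [297.4, 248.7])
0.7 start top ([275.5, 175.1], [297.5, 175.0]) end top ([274.8, 239.6], [298.5, 239.5]) end bot ([275.3, 245.5], [298.0, 245.4])
0.9 start top ([275.4, 169.3], [297.6, 169.3]) end top ([274.2, 227.4], [299.2, 227.4]) end bot ([274.7, 237.3], [298.7, 237.3])
1.1 start top ([275.2, 162.5], [297.8, 162.5]) end top ([273.6, 210.0], [299.8, 209.9]) end bot ([274.0, 224.0], [299.3, 223.9])
1.3 start top ([275.1, 154.9], [297.8, 154.9]) end top ([273.1, 187.8], [300.3, 187.8]) end bot ([273.5, 205.4], [299.9, 205.4])
```

The lever sprang back: it had slipped in the pads while I moved ahead of it. I'll regrip further out with the lever higher in the pads, then follow its real angle.

Request:
move_arm --commands '[[[-0.3,-0.08,-0.3],0,-0.36],[[-0.33,-0.07,-0.6],0,-0.36],[[0,0,-0.8],0,-0.36],[[0,0,-0.8],0,-0.36],[[0,0,-0.6],0,-0.36],[[0,0,-0.3],0,-0.36],[[0,0,0],0,-0.36],[[0,0,0],0,-0.36]]'

```text
t: 10.43
eef_pos: [471.8, 35.3, 312.5]
tcp_rot: [-3.141, 0.001, 0.269]
ft_force: [-0.2, 0.1, 0.8]
opening: 0.321
grip_force: 0.0
```

```bash
python3 b.py | tail -20; python3 -c "
from h import *
s=env.state();print(s['eef_pos'],s['opening'])"
```

```text
188 269 300 [136, 27, 25]
192 269 300 [135, 23, 18]
196 269 300 [136, 28, 24]
200 269 300 [135, 26, 22]
204 269 300 [135, 23, 22]
208 269 300 [137, 31, 28]
212 269 300 [136, 26, 23]
216 269 300 [136, 26, 20]
220 268 301 [136, 26, 21]
224 268 301 [137, 30, 25]
228 268 301 [138, 30, 25]
232 268 301 [137, 27, 22]
236 268 301 [137, 30, 22]
240 268 301 [135, 25, 22]
0 start top ([272.1, 188.2], [304.1, 188.1]) end top ([273.2, 279.5], [303.0, 279.5]) end bot ([273.9, 270.0], [302.1, 270.0])
0.5 start top ([271.0, 180.7], [305.5, 180.6]) end top ([270.1, 291.0], [307.1, 291.0]) end bot ([271.2, 291.4], [305.7, 291.3])
0.7 start top ([270.6, 173.5], [306.1, 173.4]) end top ([268.6, 283.4], [309.1, 283.4]) end bot ([269.8, 290.1], [307.5, 290.0])
0.9 start top ([270.2, 164.0], [306.6, 164.0]) end top ([266.9, 266.0], [311.2, 265.9]) end bot ([268.2, 280.5], [309.6, 280.4])
1.1 start top ([269.8, 152.7], [307.0, 152.6]) end top ([265.2, 237.3], [313.4, 237.3]) end bot ([266.5, 260.7], [311.7, 260.6])
1.3 start top ([269.6, 140.0], [307.3, 139.9]) end top ([263.6, 197.2], [315.3, 197.1]) end bot ([264.8, 229.4], [313.8, 229.3])
[471.85652514  35.3313589  313.11927382] 0.31738036483324283
```

Request:
move_arm --commands '[[[0,0.03,-0.5],0,-0.36],[[0,0,-0.6],0,-0.36],[[0,0,-0.5],0,-0.36],[[0,0,0],0,-0.36],[[0,0,0],0,-1],[[0,0,0],0,-1],[[0,0,0],0,-1],[[0,0,0],0,-1],[[0,0,0.2],0,-1],[[0.02,0.005,0.3],0,-1],[[0.03,0.01,0.3],0,-1]]'

```text
t: 11.4
eef_pos: [473.8, 36.6, 288.9]
tcp_rot: [3.141, -0.001, 0.269]
ft_force: [-0.6, -0.9, 0.7]
opening: 0.042
grip_force: 0.0
```

```bash
cat > th.py <<'E'
from h import *
q=read_camera("wrist");w=read_camera("side");s=env.state();print(s["eef_pos"],s["ft_force"],s["opening"])
k,sn=np.cos(.27),np.sin(.27)
for c,p in (("wrist",q),("side",w)):
    im=p["image"].astype(int);m=((im[...,0]>100)&(im[...,1]<60)&(im[...,2]<60)).astype(np.uint8)
    n,_,st,ce=cv2.connectedComponentsWithStats(m)
    print(c,[(st[i].tolist(),ce[i].round(1).tolist()) for i in range(1,n) if st[i,4]>15])
    for th in (0,.2,.4,.6,.8,1,1.4):
        f=lambda L,t=0:proj(p,[640.1+k*(-110-L*np.cos(th)+t*np.sin(th)),80.5+sn*(-110-L*np.cos(th)+t*np.sin(th)),105+L*np.sin(th)+t*np.cos(th)])[0].round(1).tolist()
        print(th,f(27,6),f(52),f(77,6),f(77,-6))
E
python3 th.py
```

```text
[473.43769699  36.67768484 290.1107936 ] [0.19746514 0.17478102 0.1572409 ] 0.011421980333640272
wrist [([264, 206, 46, 100, 3623], [286.2, 251.8])]
0 [289.7, 205.4] [289.5, 253.1] [289.6, 306.8] [289.3, 294.6]
0.2 [289.8, 204.5] [289.7, 259.7] [289.9, 319.2] [289.7, 309.9]
0.4 [289.9, 201.0] [290.0, 262.3] [290.4, 326.5] [290.0, 321.4]
0.6 [290.1, 194.7] [290.3, 259.8] [290.8, 326.3] [290.5, 327.1]
0.8 [290.2, 185.5] [290.5, 251.5] [291.4, 316.0] [290.9, 325.0]
1 [290.3, 173.9] [290.8, 236.3] [291.9, 292.6] [291.5, 312.0]
1.4 [290.4, 145.1] [291.2, 185.6] [292.8, 200.4] [292.5, 243.4]
side [([364, 147, 7, 11, 21], [366.7, 151.9]), ([366, 152, 8, 15, 33], [369.7, 160.4]), ([306, 370, 38, 50, 57], [323.8, 395.4])]
0 [308.5, 225.3] [317.4, 228.0] [326.5, 227.6] [326.3, 230.7]
0.2 [307.9, 223.8] [317.2, 225.3] [325.8, 223.5] [326.4, 226.7]
0.4 [307.0, 222.5] [316.2, 222.5] [324.0, 219.4] [325.5, 222.5]
0.6 [305.7, 221.2] [314.5, 219.8] [321.1, 215.5] [323.4, 218.5]
0.8 [304.2, 220.1] [312.2, 217.4] [317.3, 211.9] [320.3, 214.6]
1 [302.4, 219.2] [309.3, 215.3] [312.7, 209.0] [316.3, 211.2]
1.4 [298.5, 218.3] [302.3, 212.3] [301.9, 205.1] [306.3, 206.2]
```

```bash
cat > rows.py <<'E'
from h import *
q=read_camera("wrist");s=env.state();print(s["eef_pos"],s["ft_force"],s["opening"])
im=q["image"].astype(int);m=(im[...,0]>90)&(im[...,1]<70)&(im[...,2]<70)
for r in range(180,350,6):
    c=np.nonzero(m[r,230:340])[0]+230
    print(r,(c.min(),c.max(),len(c)) if len(c) else None,im[r,286].tolist(),end=" | ")
for p in (q,):
    for n in ("lever","lever_tip"):
        for d in cut_out(n,p)[:2]:
            rr,cc=np.nonzero(d["region"]);print(n,d["at"],d["confidence"],rr.min(),rr.max(),cc.min(),cc.max())
for z in (80,95,105,111,120,135):print(z,"16mm px",[round(np.linalg.norm(proj(q,[640.1+np.cos(.27)*x+.267*8,80.5+.267*x-8*.964,z])-proj(q,[640.1+np.cos(.27)*x-.267*8,80.5+.267*x+8*.964,z])),1) for x in (-137,-160,-187)])
E
python3 rows.py
```

```text
[473.07835345  36.71406585 289.51692112] [-0.17607397 -0.53012222 -0.26418093] 0.0061934154383885606
180 None [120, 123, 119] | 186 None [120, 122, 119] | 192 None [119, 122, 117] | 198 None [117, 120, 115] | 204 None [102, 108, 103] | 210 (np.int64(267), np.int64(307), 41) [121, 23, 20] | 216 (np.int64(267), np.int64(308), 42) [123, 26, 25] | 222 (np.int64(266), np.int64(308), 43) [125, 32, 26] | 228 (np.int64(266), np.int64(309), 44) [123, 26, 25] | 234 (np.int64(266), np.int64(309), 44) [122, 22, 21] | 240 (np.int64(266), np.int64(309), 44) [122, 27, 22] | 246 (np.int64(265), np.int64(310), 46) [123, 27, 27] | 252 (np.int64(265), np.int64(310), 46) [124, 26, 25] | 258 (np.int64(265), np.int64(310), 46) [122, 20, 16] | 264 (np.int64(264), np.int64(311), 48) [124, 30, 26] | 270 (np.int64(264), np.int64(311), 48) [122, 23, 19] | 276 (np.int64(279), np.int64(294), 16) [126, 25, 23] | 282 (np.int64(279), np.int64(294), 16) [147, 31, 29] | 288 (np.int64(279), np.int64(294), 16) [138, 27, 22] | 294 (np.int64(282), np.int64(291), 10) [129, 26, 15] | 300 (np.int64(282), np.int64(290), 9) [119, 23, 19] | 306 None [65, 66, 64] | 312 None [54, 54, 55] | 318 None [69, 70, 72] | 324 None [89, 90, 89] | 330 None [74, 76, 77] | 336 None [70, 70, 73] | 342 None [113, 116, 113] | 348 None [109, 111, 109] | lever [290.6, 238.5] 0.87 129 301 258 320
80 16mm px [np.float64(30.5), np.float64(29.6), np.float64(28.6)]
95 16mm px [np.float64(33.0), np.float64(31.9), np.float64(30.7)]
105 16mm px [np.float64(34.9), np.float64(33.6), np.float64(32.3)]
111 16mm px [np.float64(36.1), np.float64(34.8), np.float64(33.4)]
120 16mm px [np.float64(38.1), np.float64(36.6), np.float64(35.1)]
135 16mm px [np.float64(42.0), np.float64(40.2), np.float64(38.4)]
```

The wrist image shows the red grip widening from 41 to 48 px, so the lever is raised to about 0.6 and sits on top of the closed pads. That is a positive hold, so I'll lift straight up.

Request:
move_arm --commands '[[[0,0,0.2],0,-1],[[0,0,0.3],0,-1],[[0,0,0.3],0,-1],[[0.05,0.01,0.3],0,-1],[[0,0,0],0,-1],[[0,0,0],0,-1]]'

```text
t: 12.15
eef_pos: [474.6, 37.0, 322.4]
tcp_rot: [3.141, -0.001, 0.269]
ft_force: [-0.1, 0.3, -0.1]
opening: 0.007
grip_force: 0.0
```

```bash
python3 rows.py; python3 b.py|head -4;python3 - <<'E'
from h import *
q=read_camera("wrist");print([(d["at"],d["confidence"]) for d in search_frame("bail_bar",q)])
w=read_camera("side");print([(d["at"],d["confidence"]) for d in search_frame("bail_bar",w)],[(d["at"],d["confidence"]) for d in search_frame("lever",w)])
E
```

```text
[474.46830121  37.00463008 321.9148431 ] [-0.277428   -0.62270405 -0.82688251] 0.004225478538039804
180 None [119, 122, 117] | 186 None [119, 121, 117] | 192 (np.int64(271), np.int64(303), 33) [121, 24, 22] | 198 (np.int64(271), np.int64(303), 33) [121, 25, 21] | 204 (np.int64(271), np.int64(304), 34) [122, 26, 22] | 210 (np.int64(270), np.int64(304), 35) [123, 25, 22] | 216 (np.int64(270), np.int64(304), 35) [124, 28, 26] | 222 (np.int64(270), np.int64(305), 36) [124, 27, 27] | 228 (np.int64(270), np.int64(305), 36) [124, 27, 21] | 234 (np.int64(269), np.int64(305), 37) [124, 26, 21] | 240 (np.int64(269), np.int64(306), 38) [125, 26, 24] | 246 (np.int64(269), np.int64(308), 40) [153, 35, 27] | 252 (np.int64(269), np.int64(306), 38) [132, 28, 22] | 258 (np.int64(271), np.int64(304), 34) [126, 26, 22] | 264 None [68, 69, 69] | 270 None [62, 65, 63] | 276 None [67, 68, 67] | 282 None [67, 69, 67] | 288 None [67, 68, 69] | 294 None [69, 70, 71] | 300 None [65, 67, 66] | 306 None [48, 50, 49] | 312 None [51, 52, 53] | 318 None [69, 69, 72] | 324 None [89, 90, 90] | 330 None [75, 75, 78] | 336 None [72, 73, 76] | 342 None [79, 81, 79] | 348 None [77, 79, 77] | lever [289.8, 224.6] 0.78 128 262 264 314
lever_tip [289.3, 225.4] 0.64 128 262 263 314
80 16mm px [np.float64(26.3), np.float64(25.6), np.float64(24.8)]
95 16mm px [np.float64(28.1), np.float64(27.3), np.float64(26.4)]
105 16mm px [np.float64(29.4), np.float64(28.6), np.float64(27.6)]
111 16mm px [np.float64(30.3), np.float64(29.4), np.float64(28.4)]
120 16mm px [np.float64(31.7), np.float64(30.7), np.float64(29.6)]
135 16mm px [np.float64(34.4), np.float64(33.2), np.float64(31.9)]
0 [50.9, 112.8] [530.0, 112.2]
0.03 [41.7, 112.8] [539.5, 112.2]
0.06 [31.7, 112.3] [549.9, 111.6]
0.1 [17.0, 110.8] [565.2, 110.1]
[]
[([210.6, 171.0], 0.58)] [([302.2, 224.3], 0.44)]
```

```bash
python3 - <<'E'
from h import *
k,s=np.cos(.27),np.sin(.27)
for c in ("side","scene"):
    p=read_camera(c)
    W=lambda x,y,z:proj(p,[640.1+k*x-s*y,80.5+s*x+k*y,z])[0].round(1).tolist()
    im=p["image"].astype(int);m=((im[...,2]>110)&(im[...,0]<60)&(im[...,1]<80)).astype(np.uint8)
    n,_,st,ce=cv2.connectedComponentsWithStats(m);print(c,[(st[i].tolist(),ce[i].round().tolist()) for i in range(1,n) if st[i,4]>20])
    for b in (0,1.,1.85):
        f=lambda r,y:W(97-r*np.cos(b),y,146+r*np.sin(b));print(b,"near bar",f(194,97),f(194,-97),"mid",f(97,97),f(97,-97))
    print([(n,[(np.round(d["at"]).tolist(),round(d["confidence"],2)) for d in search_frame(n,p)][:2]) for n in("bail_bar","lever","lever_tip")])
    for th in (0,.7,.9,1.4):print(th,W(-110-60*np.cos(th),0,105+60*np.sin(th)))
E
```

```text
side [([198, 152, 23, 42, 117], [210.0, 172.0]), ([360, 177, 11, 10, 86], [365.0, 182.0]), ([340, 221, 13, 11, 104], [346.0, 226.0]), ([201, 306, 14, 14, 141], [208.0, 312.0]), ([28, 337, 178, 83, 7210], [114.0, 389.0])]
0 near bar [287.8, 239.0] [300.2, 191.8] mid [251.3, 234.1] [267.2, 187.8]
1.0 near bar [251.1, 185.8] [268.3, 140.8] mid [232.4, 208.7] [250.8, 163.3]
1.85 near bar [186.4, 170.6] [210.5, 127.4] mid [201.6, 201.4] [223.1, 156.9]
[('bail_bar', [([209.0, 169.0], 0.96)]), ('lever', [([291.0, 166.0], 0.73), ([302.0, 227.0], 0.53)]), ('lever_tip', [([301.0, 226.0], 0.44)])]
0 [320.3, 228.4]
0.7 [315.7, 217.5]
0.9 [312.7, 214.8]
1.4 [302.9, 210.2]
scene [([251, 152, 5, 8, 23], [253.0, 156.0]), ([528, 165, 32, 32, 611], [547.0, 179.0]), ([256, 225, 24, 12, 45], [269.0, 231.0]), ([391, 274, 12, 11, 99], [397.0, 279.0])]
0 near bar [321.0, 210.9] [264.5, 187.8] mid [305.1, 232.6] [246.8, 207.1]
1.0 near bar [309.4, 187.2] [244.6, 162.0] mid [298.1, 222.9] [235.6, 196.0]
1.85 near bar [276.1, 221.3] [206.1, 190.6] mid [282.3, 240.6] [217.5, 211.0]
[('bail_bar', [([244.0, 217.0], 0.94), ([216.0, 232.0], 0.56)]), ('lever', [([297.0, 200.0], 0.66), ([258.0, 229.0], 0.49)]), ('lever_tip', [([244.0, 219.0], 0.36)])]
0 [303.1, 194.5]
0.7 [301.4, 188.1]
0.9 [300.1, 187.7]
1.4 [295.9, 190.0]
```

The frame is open: the blue cross bar is now at side (210,172), as predicted for 1.85. I'll retreat up and take a measuring view over the rack.

Request:
move_arm --commands '[[[0,0,0.6],0,-1],[[0,0,0.9],0,-1],[[0,0,0.9],0,-1],[[0.3,0.08,0.8],0,-1],[[0.6,0.15,0.8],0,0],[[0.8,0.21,0.6],0,1],[[0.8,0.21,0.3],0,1],[[0.8,0.21,0],0,1],[[0.6,0.15,0],0,1],[[0.3,0.07,0],0,1],[[0,0,0],0,1],[[0,0,0],0,1]]'

```text
t: 14.0
eef_pos: [600.3, 69.3, 468.1]
tcp_rot: [-3.141, 0.001, 0.269]
ft_force: [-0.4, 0.5, 0.2]
opening: 0.508
grip_force: 0.0
```

```bash
python3 look.py w4 free_slot,panel_brown,panel_green,lever,bail_bar; python3 - <<'E'
from h import *
import pickle
p=pickle.load(open("w4.pkl","rb"));im=p["image"].astype(int)
y=((im[...,0]>150)&(im[...,1]>120)&(im[...,2]<70)).astype(np.uint8)
n,_,st,ce=cv2.connectedComponentsWithStats(y);print("yellow",[(st[i].tolist(),ce[i].round(1).tolist()) for i in range(1,n) if st[i,4]>30])
i=1+np.argmax(st[1:,4]);rr,cc=np.nonzero(_==i)
a=[onplane(p,[(cc[rr==r].min()+cc[rr==r].max())/2,r],12) for r in range(rr.min()+2,rr.max()-2)]
a=np.array(a);d=np.polyfit(a[:,0],a[:,1],1);print("line yaw",np.arctan(d[0]),a[0],a[-1],"width",[(cc[rr==r].max()-cc[rr==r].min()+1) for r in (rr.min()+5,rr.max()-5)])
for nm in("panel_brown","panel_green"):
    for q in cut_out(nm,p)[:1]:
        g=q["region"];print(nm,q["confidence"],np.nonzero(g)[0].min(),np.nonzero(g)[0].max())
        w=g&(im[...,0]>185)&(im[...,2]<150)&(im[...,1]>130)
        for r in range(20,220,20):
            c=np.nonzero(w[r])[0];print(r,(c.min(),c.max()) if len(c) else None,end=" ")
        print()
E
```

```text
14.0 [600.27418329  69.316664   468.07564568] [-3.14138848e+00  1.31654888e-03  2.69353080e-01]
campos [673.83823023  89.38983967 447.82546372] fwd [-0.26191058 -0.07344478 -0.96229347] 370.43973068564975
free_slot [([284, 135], 0.78), ([350, 143], 0.17)]
panel_brown [([348, 142], 0.86)]
panel_green [([219, 141], 0.61)]
lever [([287, 263], 0.97)]
bail_bar [([156, 19], 0.82)]
yellow [([280, 85, 11, 105, 1123], [285.1, 136.0])]
line yaw 0.2744192814901504 [694.23521321  96.02536305  12.        ] [585.76363892  65.62517837  12.        ] width [np.int64(11), np.int64(10)]
panel_brown 0.77 55 234
20 None 40 None 60 None 80 None 100 None 120 None 140 None 160 None 180 None 200 None 
panel_green 0.86 56 233
20 None 40 None 60 None 80 None 100 None 120 None 140 None 160 None 180 None 200 None
```

View pics/w4.png

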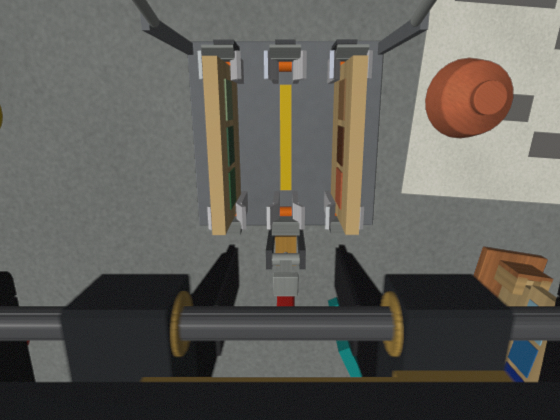

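The view shows the yellow strip at columns 280–290, rows 85–190, centred between green (213,145) and brown (354,145). The frame arms at the top corners are swung away. Slot middle ≈ (640.0, 80.8), yaw 0.272. Now to the blue panel.

```bash
python3 - <<'E'
from h import *
import pickle
p=pickle.load(open("w4.pkl","rb"))
g=[onplane(p,u,132) for u in ([211,54],[219,235],[357,54.5],[352,235])]
print(np.round(g,1),np.mean(g,0),[np.arctan2(*(g[i]-g[i+1])[[1,0]]) for i in(0,2)],np.linalg.norm(g[0]-g[1]),np.linalg.norm(g[2]-g[3]))
im=p["image"]
for r in (90,140,200): print(r,[ (c,im[r,c].tolist()) for c in (202,206,210,214,218,222,340,344,348,352,356,360,364,368)])
E
```

```text
[[696.9 157.2 132. ]
 [550.7 118.  132. ]
 [727.3  45.7 132. ]
 [582.5   2.4 132. ]] [639.34929534  80.82921106 132.        ] [np.float64(0.261240449912893), np.float64(0.2909444009181996)] 151.41580346364768 151.15284892299204
90 [(202, [102, 104, 106]), (206, [177, 150, 104]), (210, [178, 150, 106]), (214, [179, 151, 105]), (218, [141, 120, 83]), (222, [74, 63, 45]), (340, [93, 71, 46]), (344, [113, 86, 59]), (348, [131, 113, 77]), (352, [175, 149, 103]), (356, [175, 148, 104]), (360, [175, 147, 103]), (364, [176, 148, 103]), (368, [96, 99, 102])]
140 [(202, [100, 102, 105]), (206, [128, 118, 105]), (210, [179, 152, 105]), (214, [179, 151, 104]), (218, [179, 152, 105]), (222, [75, 64, 47]), (340, [58, 38, 26]), (344, [131, 112, 78]), (348, [139, 119, 84]), (352, [175, 148, 103]), (356, [176, 150, 104]), (360, [175, 148, 102]), (364, [105, 104, 102]), (368, [97, 98, 102])]
200 [(202, [100, 102, 105]), (206, [98, 100, 103]), (210, [147, 131, 104]), (214, [179, 153, 106]), (218, [178, 151, 105]), (222, [178, 152, 105]), (340, [148, 82, 56]), (344, [137, 118, 82]), (348, [177, 152, 105]), (352, [176, 150, 104]), (356, [176, 149, 104]), (360, [150, 132, 102]), (364, [97, 100, 102]), (368, [97, 101, 103])]
```

Request:
move_arm --commands '[[[-0.2,-0.4,0],-0.16,1],[[-0.3,-0.8,0],-0.16,1],[[-0.3,-0.85,0],-0.16,1],[[-0.3,-0.85,0],-0.16,1],[[-0.3,-0.85,0],-0.16,1],[[-0.3,-0.85,0],-0.16,1],[[-0.3,-0.85,0],-0.16,1],[[-0.3,-0.85,0],-0.16,1],[[-0.3,-0.85,0],-0.16,1],[[-0.3,-0.85,0],-0.16,1],[[-0.3,-0.85,-0.4],-0.16,1],[[-0.3,-0.85,-0.7],-0.16,1],[[-0.3,-0.65,-0.7],0,1],[[-0.04,-0.33,-0.7],0,1],[[0,0,-0.7],0,1],[[0,0,0],0,1],[[0,0,0],0,1]]'

```text
t: 15.82
eef_pos: [485.0, -251.4, 372.5]
tcp_rot: [-3.141, 0.001, 0.115]
ft_force: [0.1, 0.3, -0.1]
opening: 0.998
grip_force: 0.0
```

```bash
python3 - <<'E'
from h import *
s=env.state();print(s["eef_pos"],s["tcp_rot"],s["opening"])
p=read_camera("wrist");im=p["image"]
a=proj(p,[[485.2+r*np.cos(.116),-249.7+r*np.sin(.116),134] for r in (75,40,0,-40,-75)]);print(a.round(1).tolist())
for r,c0 in ((int(a[0][1])+12,a[0][0]),(int(a[1][1]),a[1][0]),(int(a[2][1]),a[2][0])):
    print(r,round(c0),[(c,im[r,c].tolist()) for c in range(int(c0)-24,int(c0)+26,3)])
E
```

```text
[ 485.01104535 -251.35500571  372.48831036] [-3.14053256e+00  1.35682083e-03  1.14726179e-01] 0.9976976287422443
[[282.8, 108.7], [283.1, 169.9], [283.3, 233.7], [283.6, 291.8], [283.8, 338.4]]
120 283 [(258, [145, 110, 71]), (261, [152, 126, 82]), (264, [153, 126, 83]), (267, [153, 125, 82]), (270, [153, 126, 82]), (273, [170, 145, 99]), (276, [170, 146, 100]), (279, [170, 144, 101]), (282, [169, 143, 99]), (285, [170, 145, 101]), (288, [170, 144, 99]), (291, [168, 141, 98]), (294, [126, 92, 61]), (297, [151, 123, 81]), (300, [151, 125, 81]), (303, [151, 124, 82]), (306, [150, 123, 81])]
169 283 [(259, [132, 86, 53]), (262, [122, 80, 48]), (265, [126, 81, 49]), (268, [123, 81, 50]), (271, [141, 121, 93]), (274, [169, 145, 100]), (277, [168, 145, 99]), (280, [170, 145, 100]), (283, [170, 145, 99]), (286, [168, 145, 99]), (289, [171, 146, 100]), (292, [125, 150, 157]), (295, [117, 77, 45]), (298, [141, 92, 56]), (301, [137, 90, 55]), (304, [140, 91, 54]), (307, [140, 91, 55])]
233 283 [(259, [134, 89, 54]), (262, [128, 82, 50]), (265, [128, 83, 49]), (268, [129, 86, 53]), (271, [118, 99, 78]), (274, [171, 146, 101]), (277, [170, 145, 100]), (280, [170, 145, 101]), (283, [169, 144, 101]), (286, [170, 144, 100]), (289, [171, 147, 101]), (292, [81, 90, 107]), (295, [135, 89, 54]), (298, [139, 91, 55]), (301, [136, 89, 54]), (304, [136, 87, 53]), (307, [142, 93, 56])]
```

Request:
move_arm --commands '[[[0,0.08,-0.6],0,1],[[0,0,-0.8],0,1],[[0,0,-0.7],0,1],[[0,0,-0.4],0,1],[[0,0,-0.17],0,1],[[0,0,0],0,1],[[0,0,0],0,-1],[[0,0,0],0,-1],[[0,0,0],0,-1],[[0,0,0],0,-1],[[0,0,0],0,-1],[[0,0,0],0,-1],[[0,0,0],0,-1],[[0,0,0],0,-1],[[0,0,0],0,-1],[[0,0,0],0,-1]]'

```text
t: 17.2
eef_pos: [485.4, -248.6, 292.5]
tcp_rot: [3.142, 0.0, 0.116]
ft_force: [-1.2, 0.1, 0.6]
opening: 0.355
grip_force: 0.0
```

Request:
move_arm --commands '[[[0,0,0],0,-1],[[0,0,0],0,-1],[[0,0,0],0,-1],[[0,0,0],0,-1],[[0,0,0],0,-1],[[0,0,0],0,-1],[[0,0,0],0,-1]]'

```text
t: 17.78
eef_pos: [485.4, -248.6, 292.5]
tcp_rot: [3.142, 0.0, 0.116]
ft_force: [-0.9, 0.1, -0.7]
opening: 0.125
grip_force: 30.0
```

Request:
move_arm --commands '[[[0,0,0.2],0,-1],[[0,0,0.4],0,-1],[[0,0,0.6],0,-1],[[0,0,0.7],0,-1],[[0,0,0.7],0,-1],[[0,0,0.7],0,-1],[[0,0,0.7],0,-1],[[0,0,0.7],0,-1],[[0,0,0.7],0,-1],[[0,0,0.5],0,-1],[[0,0,0.3],0,-1],[[0,0,0],0,-1]]'

```text
t: 18.78
eef_pos: [485.3, -248.5, 480.3]
tcp_rot: [3.14, -0.002, 0.116]
ft_force: [0.5, 0.4, -3.6]
opening: 0.124
grip_force: 30.0
```

Request:
move_arm --commands '[[[0.16,0.3,0],0.1,-1],[[0.3,0.6,0],0.15,-1],[[0.3,0.7,0],0.15,-1],[[0.33,0.7,0],0.15,-1],[[0.33,0.7,0],0.15,-1],[[0.33,0.7,0],0.15,-1],[[0.33,0.7,0],0.15,-1],[[0.33,0.7,0],0.15,-1],[[0.33,0.7,0],0.15,-1],[[0.33,0.7,0],0.15,-1],[[0.33,0.7,0],0.15,-1],[[0.33,0.7,0],0.15,-1],[[0.33,0.7,0],0.15,-1],[[0.33,0.7,0],0.05,-1],[[0.33,0.7,0],0,-1],[[0.3,0.6,0],0,-1],[[0.16,0.38,0],0,-1],[[0,0,0],0,-1],[[0,0,0],0,-1],[[0,0,0],0,-1]]'

```text
t: 20.45
eef_pos: [640.6, 80.4, 478.0]
tcp_rot: [3.142, 0.001, 0.272]
ft_force: [-0.7, 0.1, -3.1]
opening: 0.125
grip_force: 30.0
```

```bash
cat > pz.py <<'E'
from h import *
s=env.state();print(s["t"],s["eef_pos"],s["tcp_rot"],s["ft_force"],s["moment"],s["opening"])
p=read_camera("wrist");im=p["image"].astype(int)
# yellow strip in view?
y=((im[...,0]>150)&(im[...,1]>120)&(im[...,2]<70)).astype(np.uint8)
n,l,st,ce=cv2.connectedComponentsWithStats(y);print("yellow",[(st[i].tolist(),ce[i].round(1).tolist()) for i in range(1,n) if st[i,4]>30])
w=((im[...,0]>145)&(im[...,1]>120)&(im[...,2]>75)&(im[...,2]<125)&(im[...,0]-im[...,2]>50)).astype(np.uint8)
for r in range(20,300,20):
    e=np.flatnonzero(np.diff(np.r_[0,w[r],0]));seg=[(int(a),int(b)) for a,b in e.reshape(-1,2) if b-a>6];print(r,seg)
E
python3 pz.py
```

```text
20.45 [640.60368505  80.37163884 477.98263126] [3.14153352e+00 1.21379387e-03 2.71528501e-01] [-0.6846018   0.0886249  -3.12152263] [-0.01834406 -0.03196043 -0.02901792] 0.12464996006059717
yellow []
20 []
40 []
60 []
80 []
100 []
120 [(208, 222), (271, 303), (348, 362)]
140 [(209, 223), (271, 303), (347, 361)]
160 [(210, 224), (271, 303), (347, 360)]
180 [(212, 224), (272, 302), (345, 359)]
200 [(213, 225), (272, 302), (345, 358)]
220 [(214, 226), (272, 302), (344, 357)]
240 [(215, 227), (272, 302), (343, 356)]
260 [(216, 228), (272, 302), (342, 355)]
280 [(273, 301)]
```

```bash
python3 - <<'E'
from h import *
p=read_camera("wrist")
k,s=np.cos(.272),np.sin(.272)
def rk(u,z):
    d=onplane(p,u,z)[:2]-[640.1,80.8];return (k*d[0]+s*d[1]).round(1),(-s*d[0]+k*d[1]).round(2)
for r in (120,200,270):print("held",rk([287,r],319.5))
for r,g,b in ((120,215,355),(160,217,353.5),(220,220,350.5),(260,222,348.5)):print("green",rk([g,r],132),"brown",rk([b,r],132))
im=p["image"].astype(int)
for r in range(60,130,4):print(r,im[r,287].tolist(),im[r,215].tolist())
E
```

```text
held (np.float64(72.1), np.float64(-1.57))
held (np.float64(42.1), np.float64(-1.54))
held (np.float64(12.8), np.float64(-1.51))
green (np.float64(66.1), np.float64(59.36)) brown (np.float64(65.9), np.float64(-60.31))
green (np.float64(31.9), np.float64(59.44)) brown (np.float64(31.7), np.float64(-60.66))
green (np.float64(-23.3), np.float64(59.56)) brown (np.float64(-23.5), np.float64(-60.54))
green (np.float64(-63.0), np.float64(59.65)) brown (np.float64(-63.2), np.float64(-60.45))
60 [105, 108, 106] [107, 110, 107]
64 [107, 108, 105] [101, 104, 102]
68 [108, 111, 109] [103, 106, 103]
72 [107, 109, 105] [108, 110, 107]
76 [107, 108, 106] [106, 109, 105]
80 [110, 113, 110] [106, 109, 105]
84 [97, 100, 103] [97, 99, 102]
88 [65, 66, 67] [96, 99, 102]
92 [92, 95, 97] [95, 98, 100]
96 [123, 126, 122] [124, 126, 123]
100 [75, 75, 73] [72, 75, 72]
104 [76, 79, 77] [75, 77, 76]
108 [193, 93, 22] [75, 76, 77]
112 [166, 142, 98] [172, 146, 100]
116 [170, 145, 100] [171, 145, 100]
120 [170, 144, 99] [171, 146, 100]
124 [171, 145, 102] [171, 145, 100]
128 [170, 143, 99] [168, 143, 97]
```

Request:
move_arm --commands '[[[-0.022,0.03,-0.2],0,-1],[[0,0,-0.5],0,-1],[[0,0,-0.7],0,-1],[[0,0,-0.7],0,-1],[[0,0,-0.7],0,-1],[[0,0,-0.5],0,-1],[[0,0,-0.3],0,-1],[[0,0,-0.15],0,-1],[[0,0,-0.15],0,-1],[[0,0,-0.15],0,-1],[[0,0,-0.15],0,-1],[[0,0,-0.15],0,-1],[[0,0,-0.15],0,-1],[[0,0,0],0,-1],[[0,0,0],0,-1]]'

```text
t: 21.8
eef_pos: [640.2, 81.7, 343.4]
tcp_rot: [3.142, 0.0, 0.272]
ft_force: [0.2, 0.7, -3.1]
opening: 0.123
grip_force: 30.0
```

```bash
python3 - <<'E'
from h import *
s=env.state();print(s["eef_pos"],s["tcp_rot"],s["ft_force"],s["moment"],s["opening"])
E
```

```text
[640.17878729  81.71815268 343.44772779] [3.14153964e+00 2.64483545e-04 2.71673080e-01] [ 0.19478228  0.72179148 -3.08343067] [ 0.05489464 -0.0506983   0.04283825] 0.12302585679920848
```

Request:
move_arm --commands '[[[0,0,-0.2],0,-1],[[0,0,-0.2],0,-1],[[0,0,-0.2],0,-1],[[0,0,-0.2],0,-1],[[0,0,-0.2],0,-1],[[0,0,-0.2],0,-1],[[0,0,0],0,-1]]'

```text
t: 22.38
eef_pos: [640.0, 81.6, 306.2]
tcp_rot: [-3.141, 0.002, 0.272]
ft_force: [-0.6, -0.2, -5.1]
opening: 0.125
grip_force: 30.0
```

Request:
move_arm --commands '[[[0,0,-0.15],0,-1],[[0,0,-0.15],0,-1],[[0,0,-0.1],0,-1],[[0,0,-0.1],0,-1],[[0,0,0],0,-1],[[0,0,0],0,-1]]'

```text
t: 22.88
eef_pos: [640.2, 81.7, 292.1]
tcp_rot: [-3.141, 0.001, 0.272]
ft_force: [1.2, 1.0, -11.1]
opening: 0.123
grip_force: 30.0
```

```bash
cat > chk.py <<'E'
from h import *
s=env.state();print(s["eef_pos"],s["ft_force"],s["moment"],s["opening"])
p=read_camera("wrist");im=p["image"].astype(int)
w=((im[...,0]>135)&(im[...,1]>110)&(im[...,2]>65)&(im[...,2]<135)&(im[...,0]-im[...,2]>45)).astype(np.uint8)
for r in range(20,270,25):
    e=np.flatnonzero(np.diff(np.r_[0,w[r],0]));print(r,[(int(a),int(b)) for a,b in e.reshape(-1,2) if b-a>6])
for z in (132,137,142,152):
    f=lambda x,y:proj(p,[640.1+.963*x-.2687*y,80.8+.2687*x+.963*y,z])[0].round(1).tolist()
    print(z,"far end",f(75,0),"width at 40",f(40,6)[0],f(40,-6)[0])
q=read_camera("side")
for n in("panel_blue","panel_brown","panel_green","bail_bar","clay_bowl","bud_vase","spray_bottle"):
    print(n,[(np.round(d["at"]).tolist(),round(d["confidence"],2)) for d in search_frame(n,q)][:3])
E
python3 chk.py
```

```text
[640.19849547  81.71218684 292.07631413] [  1.20928934   1.00017    -11.1483457 ] [-0.076896   -0.02597342  0.00196362] 0.12326719302175493
20 []
45 []
70 []
95 []
120 [(107, 140), (271, 303), (386, 398), (408, 467)]
145 [(110, 142), (271, 303), (406, 463)]
170 [(113, 145), (271, 303), (405, 460)]
195 [(117, 147), (272, 303), (401, 457)]
220 [(120, 150), (272, 302), (400, 454)]
245 [(123, 153), (272, 302), (397, 451)]
132 far end [287.5, 111.9] width at 40 272.1 302.8
137 far end [287.5, 112.1] width at 40 271.6 303.4
142 far end [287.6, 112.3] width at 40 271.1 304.1
152 far end [287.7, 112.7] width at 40 270.0 305.4
panel_blue [([268.0, 222.0], 0.62), ([358.0, 222.0], 0.57), ([361.0, 174.0], 0.53)]
panel_brown [([281.0, 210.0], 0.79)]
panel_green [([256.0, 247.0], 0.88)]
bail_bar [([201.0, 194.0], 0.83)]
clay_bowl [([291.0, 165.0], 0.76)]
bud_vase []
spray_bottle [([210.0, 339.0], 0.56)]
```

Request:
move_arm --commands '[[[0,0,-0.06],0,-1],[[0,0,-0.06],0,-1],[[0,0,-0.04],0,-1],[[0,0,0],0,-1],[[0,0,0],0,-1]]'

```text
t: 23.75
eef_pos: [640.1, 81.7, 290.5]
tcp_rot: [3.141, -0.002, 0.272]
ft_force: [-7.0, -1.0, 12.4]
opening: 0.127
grip_force: 30.0
```

It is seated on the floor: the force went from -11 N (clip pull-in) to +12 N at the computed home height. I'll release with limited opening to stay clear of the neighbouring panels.

Request:
move_arm --commands '[[[0,0,0.04],0,-1],[[0,0,0],0,-0.3],[[0,0,0],0,-0.3],[[0,0,0],0,-0.3],[[0,0,0],0,-0.3],[[0,0,0],0,-0.3],[[0,0,0],0,-0.3],[[0,0,0.2],0,-0.3],[[0,0,0.5],0,-0.3],[[0,0,0.8],0,-0.3],[[0,0,0.8],0,-0.3],[[0,0,0.8],0,-0.3],[[-0.2,-0.05,0.8],0,-0.3],[[-0.4,-0.1,0.8],0,-0.3],[[-0.6,-0.16,0.8],0,-0.3],[[-0.6,-0.16,0.3],0,-0.3],[[0,0,0],0,-0.3],[[0,0,0],0,-0.3]]'

```text
t: 25.25
eef_pos: [585.6, 67.5, 464.2]
tcp_rot: [3.141, -0.002, 0.271]
ft_force: [0.5, 0.1, -0.0]
opening: 0.352
grip_force: 0.0
```

```bash
python3 - <<'E'
from h import *
s=env.state();print(s["eef_pos"],s["ft_force"],s["opening"])
p=read_camera("wrist");im=p["image"].astype(int)
w=((im[...,0]>135)&(im[...,1]>110)&(im[...,2]>65)&(im[...,2]<135)&(im[...,0]-im[...,2]>45)).astype(np.uint8)
k,sn=.9632,.2687
def rk(u,z):
    d=onplane(p,u,z)[:2]-[640.1,80.8];return (k*d[0]+sn*d[1]).round(1),(-sn*d[0]+k*d[1]).round(1)
for r in range(20,270,14):
    e=np.flatnonzero(np.diff(np.r_[0,w[r],0]));S=[(int(a),int(b)) for a,b in e.reshape(-1,2) if b-a>6];print(r,S,[rk([(a+b-1)/2,r],132)[1] for a,b in S if b-a<30])
for col in (215,285,354):
    v=np.flatnonzero(w[:,col]);print(col,v.min() if len(v) else None,v.max() if len(v) else None)
for c in("side","scene"):
  q=read_camera(c)
  for n in("panel_blue","panel_brown","panel_green","bail_bar","lever","clay_bowl","bud_vase","spray_bottle"):
    print(c,n,[(np.round(d["at"]).tolist(),round(d["confidence"],2)) for d in search_frame(n,q)][:3])
E
```

```text
[585.64677449  67.4832463  464.16890244] [ 0.5287331   0.0614881  -0.02424287] 0.3519552985110642
20 [] []
34 [] []
48 [(203, 218), (280, 295), (355, 372)] [np.float64(60.3), np.float64(0.3), np.float64(-58.9)]
62 [(204, 219), (281, 295), (354, 371)] [np.float64(60.1), np.float64(-0.1), np.float64(-58.7)]
76 [(205, 220), (281, 295), (353, 371)] [np.float64(59.8), np.float64(-0.1), np.float64(-58.8)]
90 [(206, 220), (281, 295), (352, 370)] [np.float64(60.0), np.float64(-0.1), np.float64(-58.6)]
104 [(206, 221), (281, 295), (349, 369)] [np.float64(60.2), np.float64(-0.1), np.float64(-57.5)]
118 [(207, 222), (281, 295), (351, 368)] [np.float64(60.0), np.float64(-0.1), np.float64(-58.5)]
132 [(208, 222), (281, 295), (348, 367)] [np.float64(60.2), np.float64(-0.1), np.float64(-57.4)]
146 [(209, 223), (281, 295), (347, 367)] [np.float64(60.0), np.float64(-0.0), np.float64(-57.6)]
160 [(210, 224), (281, 295), (346, 366)] [np.float64(59.7), np.float64(-0.0), np.float64(-57.3)]
174 [(210, 224), (281, 295), (346, 365)] [np.float64(60.3), np.float64(-0.0), np.float64(-57.5)]
188 [(211, 225), (2
[... 405 characters left out ...]
.0, 223.0], 0.58)]
side panel_brown [([268.0, 205.0], 0.68)]
side panel_green [([259.0, 244.0], 0.8)]
side bail_bar [([263.0, 221.0], 0.73), ([206.0, 175.0], 0.71)]
side lever []
side clay_bowl [([294.0, 167.0], 0.74)]
side bud_vase [([263.0, 190.0], 0.65)]
side spray_bottle [([211.0, 338.0], 0.63)]
scene panel_blue [([276.0, 237.0], 0.63), ([215.0, 143.0], 0.59), ([292.0, 185.0], 0.5)]
scene panel_brown [([256.0, 227.0], 0.87)]
scene panel_green [([297.0, 242.0], 0.69)]
scene bail_bar [([241.0, 209.0], 0.62)]
scene lever [([298.0, 198.0], 0.61)]
scene clay_bowl [([187.0, 192.0], 0.97)]
scene bud_vase [([215.0, 233.0], 0.69), ([186.0, 191.0], 0.22)]
scene spray_bottle [([390.0, 301.0], 0.9)]
```

The blue panel stands centred in the slot, level with its neighbours: top rows 35–219 against 36–221 for green. Nothing else has moved.

```bash
python3 -c "
from cell import env
print(env.job_done())"
```

```text
the job is handed in; nothing more can be done
None
```

I handed the job in at about 25 s: the latch is released, the frame is open, the blue panel is clipped home upright in the middle slot, and the other panels, bowl, vase and bottle look unmoved; the first lever lift slipped and had to be repeated.

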